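# Lay one breakfast place around the plate

### The job

Lay one breakfast place, with left and behind as seen by the robot: stand the egg cup upright in the middle of the saucer, the glass tumbler upright on the table straight behind the plate with a gap of about 3 cm between them, and the orange cup upright straight to the left of the tumbler, again with a gap of about 3 cm. Lay the fork flat in the middle of the clear space between the plate's rim and the saucer's rim, level with the plate's centre, with its tines pointing straight away from the robot. Do not knock any of the vessels over, and leave the teaspoon and the salt and pepper shakers where they are.

Things in the scene. Friction and masses are not known exactly. Their poses are not given: they have to be found in the camera images.
- plate: Round white side plate, fixed to the table, 140 mm across the rim, 16 mm high at the rim. Origin: centre of its underside on the table. Its axes are those of the robot: x away from the robot ('behind'), y to the robot's left, z up. It stands to the left or to the right of the saucer.
- saucer: Round white saucer, smaller than the plate, fixed to the table: 110 mm across the rim, 13 mm high at the rim, its flat inner floor 5 mm above the table and about 60 mm across. Origin: centre of its underside. Axes as the plate's. Its centre is about 270 mm to the right or left of the plate's, at nearly the same x.
- tumbler: Straight glass tumbler, loose, standing mouth up: 95 mm high, 62 mm across the foot, 66 mm across the rim, wall 4 mm, about 0.18 kg. Origin: centre of its underside; z up along its axis.
- cup: Orange plastic cup without handle, loose, standing mouth up: 70 mm high, 60 mm across the foot, 68 mm across the rim, wall 3 mm, about 0.06 kg. Origin: centre of its underside; z up along its axis.
- eggcup: Small white ceramic egg cup on a stem, loose, standing: 62 mm high, foot 44 mm across, stem 22 mm across from 6 to 24 mm height, bowl widening to 44 mm across at 38 mm height and 50 mm at the rim; about 0.07 kg. Origin: centre of its underside; z up along its axis.
- fork: Steel fork with four tines, loose, lying flat: 170 mm long, 6 mm high, handle 14 mm wide, neck 9 mm wide, head 24 mm wide, about 45 g. Origin: midway along its length, on its underside (at the neck, 9 mm wide from 15 mm behind to 47 mm ahead of the origin); x along it towards the tines, y across, z up. It balances near the origin.
- spoon: Steel teaspoon, loose, lying flat: 130 mm long, handle 10 mm wide and 4 mm high with a round-ended bowl about 32 mm wide. Not part of the laying: to be left alone. Origin: on its underside about midway along; x towards the bowl.
- salt: Salt shaker, white with a steel cap, loose, 62 mm high, 38 mm across the foot. To be left alone. Origin: centre of its underside.
- pepper: Pepper shaker of dark wood, loose, 62 mm high, 38 mm across the foot. To be left alone. Origin: centre of its underside.
Not all that is in view belongs to the job. Leave any green or yellow look-alike of the fork alone.

How it is judged:
At the end, for the whole second after the job is handed in: Egg cup on the saucer within 12 mm of centre; tumbler centred 133±15 mm behind the plate's centre, ±15 mm sideways; cup 97±15 mm left of the tumbler, 133±22 mm behind the plate; fork flat mid-gap ±15 mm, level with the plate ±25 mm, straight within 0.2 rad, tines away; upright, at rest (z of eggcup in the frame of saucer between 0.003 and 0.008 m and horizontal distance between eggcup and saucer below 0.012 m and x of tumbler in the frame of plate between 0.118 and 0.148 m and y of tumbler in the frame of plate between -0.015 and 0.015 m and x of cup in the frame of plate between 0.111 and 0.155 m and y of cup in the frame of plate above 0.06 m and horizontal distance between cup and tumbler between 0.082 and 0.112 m and x of fork in the frame of plate between -0.025 and 0.025 m and horizontal distance between fork and plate below 0.16 m and horizontal distance between fork and saucer below 0.145 m and angle between the x axis of fork and the x axis of plate, either way round below 0.2 rad and height (world z) of fork below 0.008 m and angle between fork's own z axis and vertical below 0.15 rad and ((y of plate in the frame of saucer above 0 m and y of plate in the frame of fork above 0 m) or (y of plate in the frame of saucer below 0 m and y of plate in the frame of fork below 0 m)) and height (world z) of each of tumbler, cup below 0.005 m and angle between each of tumbler, cup, eggcup's own z axis and vertical below 0.08 rad and linear speed of each of tumbler, cup, eggcup, fork below 0.02 m/s); the robot touches nothing.
It fails at once if the tumbler, the cup or the egg cup is knocked over (angle between any of tumbler, cup, eggcup's own z axis and vertical above 0.6 rad).
It fails at once if the teaspoon or a shaker is moved more than 20 mm or a shaker tipped (distance of any of spoon, salt, pepper from where it was at the start of the episode above 0.02 m or angle between any of salt, pepper's own z axis and vertical above 0.4 rad).
It also fails if it takes over 109 s, if anything falls off the work surface, if the arm or the gripper's body presses on something with over 40 N, if the wrist force passes 120 N, or if a joint passes its speed limit or range.

### The arm

A 7-joint arm with a two-finger parallel gripper is mounted at the origin on the work surface. World frame = base frame: x ahead of the robot, y to its left, z up, the work surface at z = 0. Lengths are in m, angles in rad, forces in N, time in s.
With the tool pointing down it reaches from about 0.4 to 0.85 m from the base axis. Payload 10.4 kg.
Tool frame: the origin (TCP) lies midway between the tips of the shut fingers; the grasp point (between the pads) lies 19 mm behind it (robot.tcp_to_grasp is the distance from the TCP to the grasp point, in m); z points along the fingers, y is the line along which they close (so a half turn about z gives the same grasp; the last joint's range is limited). The gripper opens to 85 mm and grips with 20 to 120 N. Pads are 22 mm wide; open, the fingers measure 114 mm over their backs; the gripper's body (76 mm by 85 mm) begins 54 mm behind the grasp point. The pads swing forward as they close: fully open they stand 13 mm farther back than shut.
Start: joints at [-1.125, 0.332, -0.065, 1.46, 0.022, 1.35, -0.088], TCP at [0.282, 0.558, 0.231] pointing down, gripper open.
Joint ranges: [-2.6, 2.6], [-0.5, 2.12], [-1.47, 1.34], [0.16, 2.42], [-1.27, 4.41], [0.06, 2.06], [-2.6, 2.6]. Speed limits (rad/s): [2.22, 2.22, 2.79, 2.79, 3.14, 3.14, 3.14].

### API

Orientations are given as a unit quaternion [x, y, z, w].
In Python, from station import monitor, eyes, robot gives the robot as it stands.
- The arm moves only by the tool play_rows, never from a script. Its argument "steps" is a list of rows, each an object with "rot": the turn, a rotation vector about the world's x, y, z in rad, a list of three; "dp": the shift along the world's x, y, z in cm, a list of three; "hand": the opening, from 0 (shut) to 1 (fully open). A call has exactly 5 rows; each row shifts and turns the commanded pose from where the row before left it; what a row does not reach is not made up. A row lasts 1/8 s, in which the tool goes at most 62.5 mm and 10.7 degrees, less where a joint would pass 70% of its speed; a pose out of reach is approached as far as the arm can. A call is refused whole if a number of a shift passes 6.25 or a number of a turn 0.188, either way. A call with a gripper value outside its range is refused whole. The fingers move at their own pace and stop on an object; "newtons" is the grip in N (left out, the last holds). Time passes only in rows, so rows that do not move let the fingers close, or fill a call up. It gives the time, the measured TCP pose, the force, the opening and the grip force at its end, in the units of the state.
- monitor.state(): the state, without advancing time (a new reading comes with each control period).
- eyes.camera(name): name is "scene" or "top" or "wrist"; returns the picture (400x640x3 uint8, red, green, blue); there is no depth.
- eyes.camera_info(name): a dict with "intrinsics" (3x3 intrinsics, pixels), "dist" ([k1, k2, p1, p2, k3] as OpenCV has them; the pictures are not rectified), "T" (4x4, takes a point from camera to world coordinates). Camera axes: x right, y down, z forward; pixel columns grow to the right and rows downward; lengths in m; the calibration is good to about 2 mm. A picture is of the moment at which its call begins: read the wrist's pose just before it. camera_info takes no time and is no camera call; for the wrist camera it gives the pose at the moment of the call.
- robot.sign_off(): hands the job in; it is judged then, once.
The state is a dict: "t": time; "joints": joint angles; "qvel": joint speeds; "joint_efforts": joint torques, N m; "position": TCP position; "orientation": TCP orientation; "ft_force": force on the tool from outside, world axes, zero at the start; "moment": the same for the moment, N m; "width": finger opening in m; "finger_force": force on a finger pad.
Only numpy, scipy, OpenCV 4.12 (cv2) and the standard library are available. Lean on these libraries where they do the work, as an engineer would, in place of code of your own. Each camera call takes 0.05 s, during which the arm holds its last target. There are 200 camera calls.

## Working session

There is one attempt and no reset: what is moved stays moved. The work goes in short steps, Python scripts to look and compute and a tool call to move; the robot and the scene stay as the last step left them, time stands still between calls to the robot, and variables do not carry over. Pictures are saved under pics/ and viewed, at most 14 in all, crops included, and the job is handed in when it is done.

Besides the shell and the picture viewer there is one more tool, called after "Emit:" as a command line: name --argument value ..., lists and objects as JSON in quotes. play_rows: Moves the arm, as the interface text tells. Its arguments: {"type":"object","properties":{"steps":{"type":"array","items":{"type":"object","properties":{"rot":{"type":"array","items":{"type":"number"}},"dp":{"type":"array","items":{"type":"number"}},"hand":{"type":"number"}}}},"newtons":{"type":"number"}},"required":["steps"]}

```bash
mkdir -p pics
cat > h.py <<'E'
import numpy as np, cv2
from station import monitor, eyes, robot
def ray(name,pts,z):
    i=eyes.camera_info(name);K=np.array(i["intrinsics"],float);T=np.array(i["T"],float);d=np.array(i["dist"],float)
    p=cv2.undistortPoints(np.array(pts,float).reshape(-1,1,2),K,d).reshape(-1,2)
    r=np.c_[p,np.ones(len(p))]@T[:3,:3].T;o=T[:3,3]
    zz=np.broadcast_to(np.array(z,float),len(p))
    return o+r*((zz-o[2])/r[:,2])[:,None]
def proj(name,P):
    i=eyes.camera_info(name);K=np.array(i["intrinsics"],float);T=np.linalg.inv(np.array(i["T"],float));d=np.array(i["dist"],float)
    return cv2.projectPoints(np.array(P,float).reshape(-1,3),cv2.Rodrigues(T[:3,:3])[0],T[:3,3],K,d)[0].reshape(-1,2)
def snap(name,f,crop=None,s=1):
    im=eyes.camera(name)[:,:,::-1].copy()
    cv2.imwrite("pics/raw_"+f,im)
    if crop: x0,y0,x1,y1=crop; im=im[y0:y1,x0:x1]
    if s!=1: im=cv2.resize(im,None,fx=s,fy=s,interpolation=cv2.INTER_CUBIC)
    cv2.imwrite("pics/"+f,im)
E
python3 - <<'E'
from h import *
snap("top","top.png",s=1.25);snap("scene","scene.png",s=1.25)
np.set_printoptions(suppress=True,precision=3)
for n in("top","scene","wrist"):print(n,np.array(eyes.camera_info(n)["T"]),eyes.camera_info(n)["intrinsics"][0])
print(monitor.state())
E
```

```text
top [[ 0.003 -0.975  0.223  0.355]
 [-1.    -0.004 -0.006  0.064]
 [ 0.006 -0.223 -0.975  0.976]
 [ 0.     0.     0.     1.   ]] [361.23    0.    322.359]
scene [[ 0.815  0.41  -0.41   1.215]
 [ 0.579 -0.589  0.564 -0.868]
 [-0.011 -0.697 -0.717  1.214]
 [ 0.     0.     0.     1.   ]] [483.588   0.    327.264]
wrist [[ 0.451  0.854  0.258  0.218]
 [ 0.892 -0.432 -0.131  0.591]
 [-0.     0.289 -0.957  0.373]
 [ 0.     0.     0.     1.   ]] [331.773   0.    322.566]
{'t': 0.1, 'joints': array([-1.125,  0.333, -0.065,  1.461,  0.022,  1.35 , -0.089]), 'qvel': array([-0.   , -0.   , -0.002, -0.002, -0.   , -0.001,  0.   ]), 'joint_efforts': array([  0.002, -62.675,   0.049, -39.243,   0.016,   0.007,   0.   ]), 'position': array([0.282, 0.557, 0.231]), 'orientation': array([ 0.232,  0.973, -0.001, -0.   ]), 'ft_force': array([-0.312,  0.014, -0.447]), 'moment': array([-0.053, -0.048, -0.003]), 'finger_force': 0.0, 'width': 0.08540131841886357}
```

View pics/top.png

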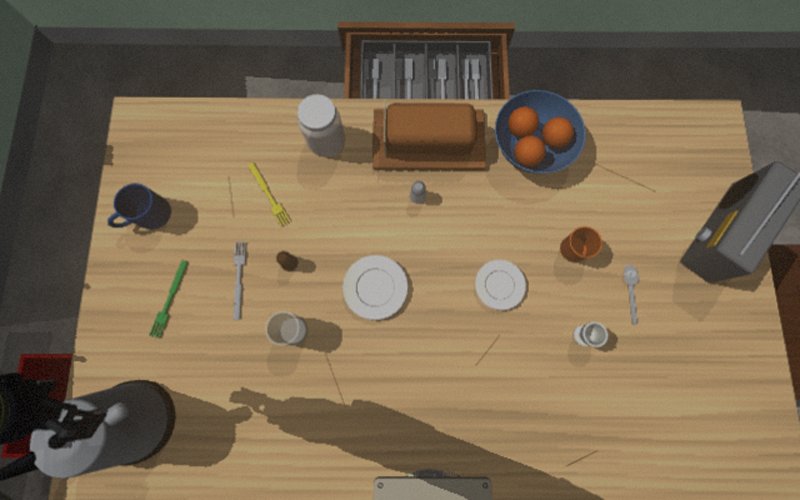

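View pics/scene.png

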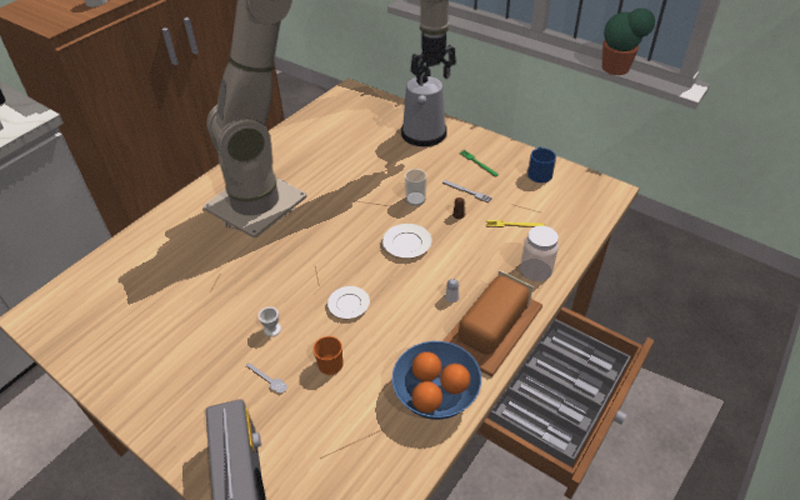

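The overview shows (top.png pixels) the plate at (375,288), the saucer at (500,286), tumbler (287,330), cup (583,245), egg cup (592,335), fork (239,280), pepper (287,261) and salt (418,191). Next I enlarge for measuring.

Run:
```python
import cv2
im=cv2.imread("pics/raw_top.png")
def c(n,x0,y0,x1,y1,s=4): cv2.imwrite(n,cv2.resize(im[y0:y1,x0:x1],None,fx=s,fy=s,interpolation=cv2.INTER_CUBIC))
c("pics/cl.png",170,140,350,290);c("pics/cr.png",360,160,530,290)
```

```text
(no output)
```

View pics/cl.png

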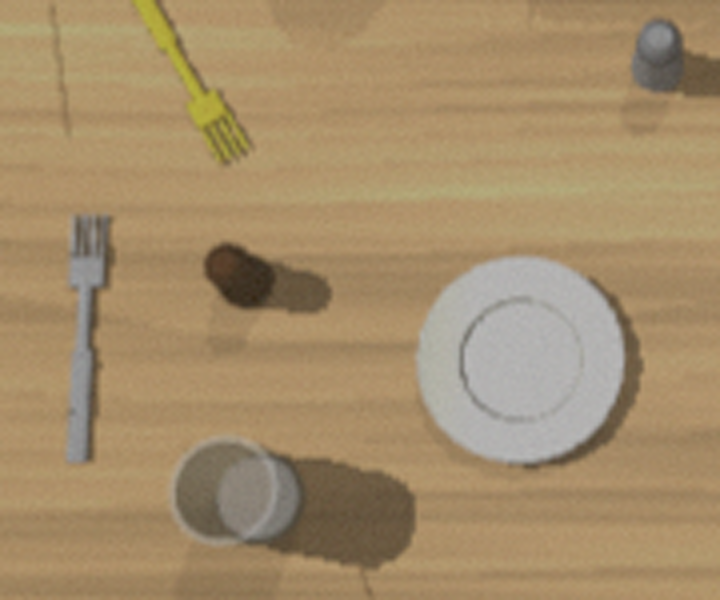

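View pics/cr.png

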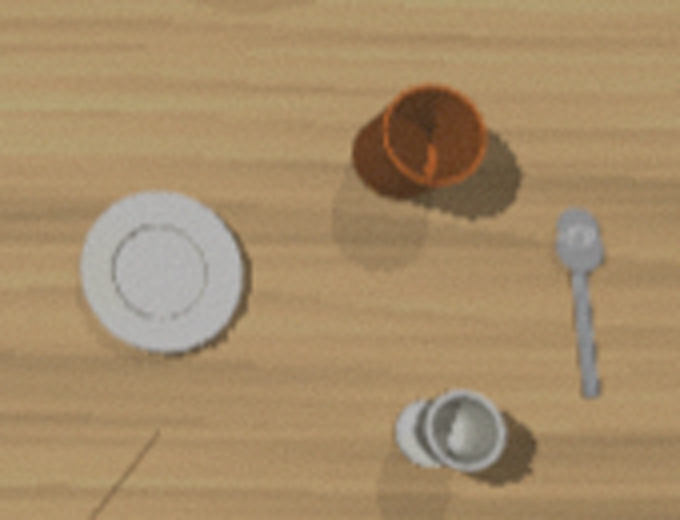

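Run:
```python
from h import *
np.set_printoptions(suppress=True,precision=4)
A=lambda u,v:(170+u/4-.4,140+v/4-.4)
B=lambda u,v:(360+u/4-.4,160+v/4-.4)
L=dict(plate=(A(520.5,360),.016),pl=(A(416,360),.016),pr=(A(625,360),.016),salt=(A(660,36),.062),pepper=(A(228,266),.062),ftail=(A(79,461),.004),ftip=(A(91,216),.005),
tumb=(A(225.5,490.5),.095),tl=(A(172,490),.095),tr=(A(279,490),.095),yel=(A(238,155),.004),
saucer=(B(162,271),.013),sl=(B(81,271),.013),sr=(B(243,271),.013),cup=(B(435,135),.07),cl=(B(384,135),.07),cr=(B(486,135),.07),egg=(B(465,431),.062),el=(B(425,431),.062),er=(B(506,431),.062),sptip=(B(577,208),.002),sptail=(B(591,397),.002))
for k,(p,z) in L.items(): print(k,ray("top",[p],z)[0])
# kettle, jar, bread from overview
for k,p,z in[("kettleL",(78,430),.2),("kettletop",(70,440),.2),("kettlebaseR",(172,420),0),("jar",(318,105),.1),("bread",(390,150),.08),("mug",(135,200),.09)]:
  print(k,ray("top",[(p[0]/1.25,p[1]/1.25)],z)[0])
```

```text
plate [0.49   0.1189 0.016 ]
pl [0.4898 0.1887 0.016 ]
pr [0.4902 0.049  0.016 ]
salt [0.7025 0.0264 0.062 ]
pepper [0.5439 0.3057 0.062 ]
ftail [0.4233 0.4115 0.004 ]
ftip [0.5905 0.4171 0.005 ]
tumb [0.3995 0.29   0.095 ]
tl [0.3998 0.322  0.095 ]
tr [0.3999 0.258  0.095 ]
yel [0.635 0.319 0.004]
saucer [ 0.4975 -0.1507  0.013 ]
sl [ 0.4973 -0.0962  0.013 ]
sr [ 0.4977 -0.2052  0.013 ]
cup [ 0.5783 -0.3185  0.07  ]
cl [ 0.5782 -0.2856  0.07  ]
cr [ 0.5784 -0.3515  0.07  ]
egg [ 0.3906 -0.3238  0.062 ]
el [ 0.3905 -0.2989  0.062 ]
er [ 0.3907 -0.3493  0.062 ]
sptip [ 0.5438 -0.4401  0.002 ]
sptail [ 0.4156 -0.4353  0.002 ]
kettleL [0.2329 0.5783 0.2   ]
kettletop [0.218  0.5883 0.2   ]
kettlebaseR [0.2199 0.5258 0.    ]
jar [0.87   0.2418 0.1   ]
bread [0.7764 0.0872 0.08  ]
mug [0.6575 0.6082 0.09  ]
```

Emit:
play_rows --steps '[{"dp":[2.36,-5.36,0],"rot":[0,0,0.094],"hand":1},{"dp":[2.36,-5.36,0],"rot":[0,0,0.094],"hand":1},{"dp":[2.36,-5.36,0],"rot":[0,0,0.094],"hand":1},{"dp":[2.36,-5.36,0],"rot":[0,0,0.094],"hand":1},{"dp":[2.36,-5.36,0],"rot":[0,0,0.094],"hand":1}]'

```text
t: 0.72
position: [0.4008, 0.2876, 0.2312]
orientation: [-0.002, 1.0, 0.0, -0.0]
ft_force: [1.8, 0.7, 0.6]
width: 0.0853
finger_force: 0.0
```

Emit:
play_rows --steps '[{"dp":[0,0,-2],"rot":[0,0,0],"hand":1},{"dp":[0,0,-2],"rot":[0,0,0],"hand":1},{"dp":[0,0,0],"rot":[0,0,0],"hand":1},{"dp":[0,0,0],"rot":[0,0,0],"hand":1},{"dp":[0,0,0],"rot":[0,0,0],"hand":1}]'

```text
t: 1.35
position: [0.4007, 0.29, 0.1922]
orientation: [-0.001, 1.0, 0.0, 0.0]
ft_force: [-0.3, 0.4, 0.4]
width: 0.0852
finger_force: 0.0
```

Emit:
play_rows --steps '[{"dp":[0,0,-4],"rot":[0,0,0],"hand":1},{"dp":[0,0,-4],"rot":[0,0,0],"hand":1},{"dp":[0,0,-3],"rot":[0,0,0],"hand":1},{"dp":[0,0,-2.5],"rot":[0,0,0],"hand":1},{"dp":[0,0,-1.5],"rot":[0,0,0],"hand":1}]'

```text
t: 1.98
position: [0.4003, 0.2896, 0.0407]
orientation: [-0.001, 1.0, -0.0, -0.0]
ft_force: [0.3, 0.8, 0.1]
width: 0.0856
finger_force: 0.0
```

Emit:
play_rows --newtons 25 --steps '[{"dp":[0,0,0],"rot":[0,0,0],"hand":1},{"dp":[0,0,0],"rot":[0,0,0],"hand":0.5},{"dp":[0,0,0],"rot":[0,0,0],"hand":0.5},{"dp":[0,0,0],"rot":[0,0,0],"hand":0.5},{"dp":[0,0,0],"rot":[0,0,0],"hand":0.5}]'

```text
t: 2.6
position: [0.4011, 0.2904, 0.0427]
orientation: [-0.001, 1.0, 0.001, 0.001]
ft_force: [-0.3, 0.6, 6.8]
width: 0.0655
finger_force: 27.0
```

Emit:
play_rows --steps '[{"dp":[0,0,0],"rot":[0,0,0],"hand":0.5},{"dp":[0,0,0],"rot":[0,0,0],"hand":0.5},{"dp":[0,0,0],"rot":[0,0,0],"hand":0.5},{"dp":[0,0,0],"rot":[0,0,0],"hand":0.5},{"dp":[0,0,0],"rot":[0,0,0],"hand":0.5}]'

```text
t: 3.22
position: [0.4011, 0.2904, 0.0427]
orientation: [-0.001, 1.0, 0.001, 0.001]
ft_force: [0.4, 0.6, 6.7]
width: 0.0651
finger_force: 27.0
```

Emit:
play_rows --steps '[{"dp":[0,0,0.5],"rot":[0,0,0],"hand":0.5},{"dp":[0,0,1.5],"rot":[0,0,0],"hand":0.5},{"dp":[0,0,2.5],"rot":[0,0,0],"hand":0.5},{"dp":[0,0,2.5],"rot":[0,0,0],"hand":0.5},{"dp":[0,0,1],"rot":[0,0,0],"hand":0.5}]'

```text
t: 3.85
position: [0.401, 0.29, 0.1234]
orientation: [-0.001, 1.0, 0.001, 0.001]
ft_force: [-0.2, -0.3, -2.7]
width: 0.0648
finger_force: 28.5
```

Emit:
play_rows --steps '[{"dp":[2,-1.5,0],"rot":[0,0,0],"hand":0.5},{"dp":[3,-2.3,0],"rot":[0,0,0],"hand":0.5},{"dp":[3.5,-2.7,0],"rot":[0,0,0],"hand":0.5},{"dp":[3.5,-2.7,0],"rot":[0,0,0],"hand":0.5},{"dp":[3,-2.3,0],"rot":[0,0,0],"hand":0.5}]'

```text
t: 4.47
position: [0.5513, 0.1731, 0.1211]
orientation: [-0.0, 1.0, -0.0, -0.0]
ft_force: [-1.2, 0.6, -2.1]
width: 0.0651
finger_force: 28.5
```

Emit:
play_rows --steps '[{"dp":[3,-2.3,0],"rot":[0,0,0],"hand":0.5},{"dp":[2.5,-2,0],"rot":[0,0,0],"hand":0.5},{"dp":[1.7,-1.3,0],"rot":[0,0,0],"hand":0.5},{"dp":[0,0,0],"rot":[0,0,0],"hand":0.5},{"dp":[0,0,0],"rot":[0,0,0],"hand":0.5}]'

```text
t: 5.1
position: [0.6216, 0.1192, 0.1209]
orientation: [-0.001, 1.0, 0.0, -0.001]
ft_force: [-0.2, 0.1, -2.1]
width: 0.0652
finger_force: 28.5
```

Emit:
play_rows --steps '[{"dp":[0.15,0,-2.5],"rot":[0,0,0],"hand":0.5},{"dp":[0,0,-2.5],"rot":[0,0,0],"hand":0.5},{"dp":[0,0,-1.5],"rot":[0,0,0],"hand":0.5},{"dp":[0,0,-0.8],"rot":[0,0,0],"hand":0.5},{"dp":[0,0,-0.3],"rot":[0,0,0],"hand":0.5}]'

```text
t: 5.72
position: [0.6239, 0.1188, 0.0454]
orientation: [-0.001, 1.0, 0.0, 0.0]
ft_force: [0.4, -0.1, -1.7]
width: 0.0654
finger_force: 28.6
```

Emit:
play_rows --steps '[{"dp":[0,0,-0.2],"rot":[0,0,0],"hand":0.5},{"dp":[0,0,0],"rot":[0,0,0],"hand":0.5},{"dp":[0,0,0],"rot":[0,0,0],"hand":0.5},{"dp":[0,0,0],"rot":[0,0,0],"hand":0.5},{"dp":[0,0,0],"rot":[0,0,0],"hand":0.5}]'

```text
t: 6.35
position: [0.624, 0.1186, 0.0434]
orientation: [-0.001, 1.0, 0.0, 0.0]
ft_force: [-0.7, 0.5, -2.3]
width: 0.0651
finger_force: 28.6
```

Emit:
play_rows --steps '[{"dp":[0,0,-0.1],"rot":[0,0,0],"hand":0.5},{"dp":[0,0,-0.05],"rot":[0,0,0],"hand":0.5},{"dp":[0,0,0],"rot":[0,0,0],"hand":0.5},{"dp":[0,0,0],"rot":[0,0,0],"hand":0.5},{"dp":[0,0,0],"rot":[0,0,0],"hand":0.5}]'

```text
t: 6.98
position: [0.6244, 0.1187, 0.0428]
orientation: [-0.001, 1.0, 0.0, 0.001]
ft_force: [-1.9, -0.0, 6.1]
width: 0.0653
finger_force: 28.2
```

Emit:
play_rows --steps '[{"dp":[0,0,0],"rot":[0,0,0],"hand":1},{"dp":[0,0,0],"rot":[0,0,0],"hand":1},{"dp":[0,0,0],"rot":[0,0,0],"hand":1},{"dp":[0,0,0],"rot":[0,0,0],"hand":1},{"dp":[0,0,1],"rot":[0,0,0],"hand":1}]'

```text
t: 7.6
position: [0.6233, 0.1185, 0.0514]
orientation: [-0.001, 1.0, -0.0, -0.001]
ft_force: [0.4, 0.6, -0.1]
width: 0.0854
finger_force: 0.0
```

Emit:
play_rows --steps '[{"dp":[0,0,2],"rot":[0,0,0],"hand":1},{"dp":[0,0,4],"rot":[0,0,0],"hand":1},{"dp":[0,0,4],"rot":[0,0,0],"hand":1},{"dp":[0,0,1],"rot":[0,0,0],"hand":1},{"dp":[0,0,0],"rot":[0,0,0],"hand":1}]'

```text
t: 8.22
position: [0.6243, 0.1187, 0.1632]
orientation: [-0.001, 1.0, 0.0, 0.001]
ft_force: [-0.2, -0.3, -1.1]
width: 0.0853
finger_force: 0.0
```

Emit:
play_rows --steps '[{"dp":[-2,5.5,0],"rot":[0,0,0.007],"hand":0.6},{"dp":[-2,5.5,0],"rot":[0,0,0.007],"hand":0.6},{"dp":[-2,5.5,0],"rot":[0,0,0.007],"hand":0.6},{"dp":[-2,5.5,0],"rot":[0,0,0.007],"hand":0.6},{"dp":[-3,5.5,0],"rot":[0,0,0.006],"hand":0.6}]'

```text
t: 8.85
position: [0.5129, 0.3944, 0.1603]
orientation: [-0.017, 1.0, -0.001, -0.001]
ft_force: [-0.2, 0.1, 0.2]
width: 0.0513
finger_force: 0.0
```

Emit:
play_rows --steps '[{"dp":[-0.2,2,0],"rot":[0,0,0],"hand":0.5},{"dp":[0,0,0],"rot":[0,0,0],"hand":0.5},{"dp":[0,0,0],"rot":[0,0,0],"hand":0.5},{"dp":[0,0,0],"rot":[0,0,0],"hand":0.5},{"dp":[0,0,0],"rot":[0,0,0],"hand":0.5}]'

```text
t: 9.48
position: [0.5126, 0.4124, 0.1619]
orientation: [-0.017, 1.0, -0.0, 0.0]
ft_force: [-0.5, -0.3, -1.1]
width: 0.0425
finger_force: 0.0
```

Run:
```python
from h import *
np.set_printoptions(suppress=True,precision=4)
print(monitor.state()['position'],monitor.state()['width'])
snap("wrist","w1.png");snap("top","t2.png",(170,110,370,260),4)
```

```text
[0.5126 0.4124 0.1619] 0.04254183305050218
```

View pics/t2.png

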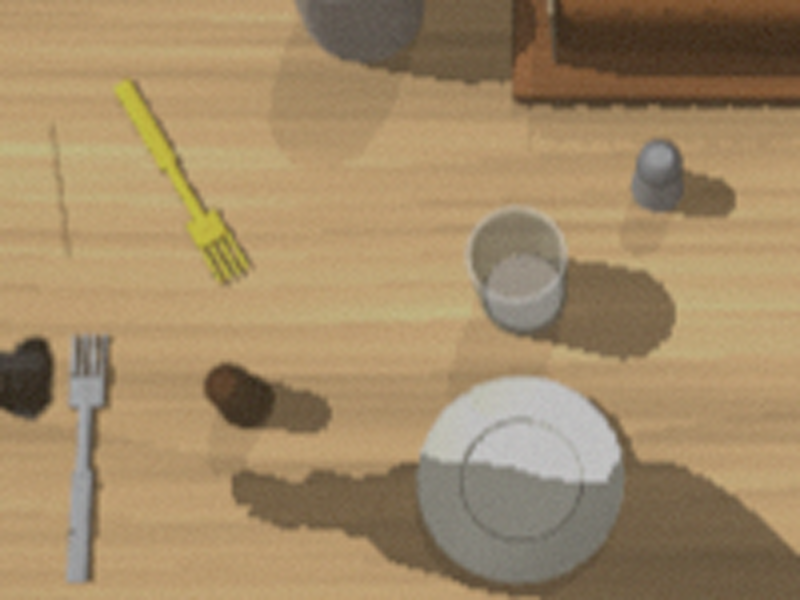

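View pics/w1.png

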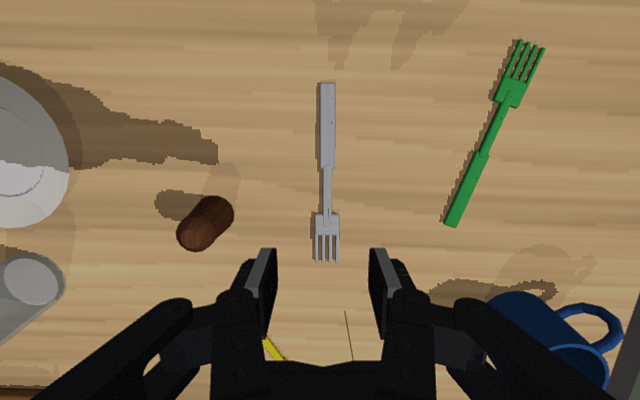

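The tumbler stands upright behind the plate, its rim at (517,256) in t2. In w1 the fork runs from tail (328,83) to tines (326,261), nothing disturbed.

Run:
```python
from h import *
np.set_printoptions(suppress=True,precision=4)
print(ray("top",[(170+517/4-.4,110+256/4-.4)],.095))
print(ray("wrist",[(328,83),(326,261),(325.5,213)],.004))
```

```text
[[0.6221 0.119  0.095 ]]
[[0.4245 0.415  0.004 ]
 [0.5924 0.4196 0.004 ]
 [0.5418 0.4172 0.004 ]]
```

Emit:
play_rows --steps '[{"dp":[0,0.3,-4],"rot":[0,0,0],"hand":0.5},{"dp":[0,0,-4],"rot":[0,0,0],"hand":0.5},{"dp":[0,0,-4],"rot":[0,0,0],"hand":0.5},{"dp":[0,0,-2.4],"rot":[0,0,0],"hand":0.5},{"dp":[0,0,-0.7],"rot":[0,0,0],"hand":0.5}]'

```text
t: 10.2
position: [0.5112, 0.4157, 0.0092]
orientation: [-0.018, 1.0, -0.001, -0.001]
ft_force: [0.7, -0.1, 0.4]
width: 0.0426
finger_force: 0.0
```

Emit:
play_rows --steps '[{"dp":[0,0,-0.5],"rot":[0,0,0],"hand":0.3},{"dp":[0,0,0],"rot":[0,0,0],"hand":0.2},{"dp":[0,0,0],"rot":[0,0,0],"hand":0.2},{"dp":[0,0,0],"rot":[0,0,0],"hand":0.2},{"dp":[0,0,0],"rot":[0,0,0],"hand":0.2}]'

```text
t: 10.82
position: [0.5121, 0.4166, 0.0061]
orientation: [-0.018, 1.0, 0.0, 0.0]
ft_force: [0.1, -0.0, 0.3]
width: 0.017
finger_force: 0.0
```

Emit:
play_rows --steps '[{"dp":[0,0,-0.2],"rot":[0,0,0],"hand":0.2},{"dp":[0,0,-0.1],"rot":[0,0,0],"hand":0.2},{"dp":[0,0,0],"rot":[0,0,0],"hand":0},{"dp":[0,0,0],"rot":[0,0,0],"hand":0},{"dp":[0,0,0],"rot":[0,0,0],"hand":0}]'

```text
t: 11.45
position: [0.5119, 0.4165, 0.0028]
orientation: [-0.018, 1.0, 0.0, -0.0]
ft_force: [0.7, 0.3, -0.3]
width: 0.0075
finger_force: 25.6
```

Emit:
play_rows --steps '[{"dp":[0,0,0],"rot":[0,0,0],"hand":0},{"dp":[0,0,0.3],"rot":[0,0,0],"hand":0},{"dp":[0,0,0.7],"rot":[0,0,0],"hand":0},{"dp":[0,0,1],"rot":[0,0,0],"hand":0},{"dp":[0,0,1],"rot":[0,0,0],"hand":0}]'

```text
t: 12.08
position: [0.5122, 0.4166, 0.0339]
orientation: [-0.018, 1.0, 0.0, 0.0]
ft_force: [0.1, 0.0, -0.3]
width: 0.0079
finger_force: 25.6
```

Emit:
play_rows --steps '[{"dp":[0,0,2],"rot":[0,0,0],"hand":0},{"dp":[0,0,3.5],"rot":[0,0,0],"hand":0},{"dp":[0,0,3.5],"rot":[0,0,0],"hand":0},{"dp":[0,-1,2],"rot":[0,0,0],"hand":0},{"dp":[0,-3,1],"rot":[0,0,0],"hand":0}]'

```text
t: 12.7
position: [0.5117, 0.3771, 0.1544]
orientation: [-0.019, 1.0, 0.001, 0.001]
ft_force: [-0.2, -0.2, -1.4]
width: 0.0079
finger_force: 25.6
```

Emit:
play_rows --steps '[{"dp":[-0.2,-4,0],"rot":[0,0,-0.007],"hand":0},{"dp":[-0.4,-4.5,0],"rot":[0,0,-0.007],"hand":0},{"dp":[-0.4,-4.5,0],"rot":[0,0,-0.007],"hand":0},{"dp":[-0.4,-4.5,0],"rot":[0,0,-0.007],"hand":0},{"dp":[-0.4,-4.5,0],"rot":[0,0,-0.007],"hand":0}]'

```text
t: 13.32
position: [0.4934, 0.1542, 0.153]
orientation: [0.0, 1.0, 0.0, -0.0]
ft_force: [0.4, -0.9, 0.5]
width: 0.0075
finger_force: 25.6
```

Emit:
play_rows --steps '[{"dp":[0,-4.5,0],"rot":[0,0,0],"hand":0},{"dp":[0,-4.5,0],"rot":[0,0,0],"hand":0},{"dp":[0,-4,0],"rot":[0,0,0],"hand":0},{"dp":[0,-3,0],"rot":[0,0,0],"hand":0},{"dp":[0,-2,0],"rot":[0,0,0],"hand":0}]'

```text
t: 13.95
position: [0.4932, -0.0258, 0.153]
orientation: [0.001, 1.0, 0.0, -0.0]
ft_force: [-0.7, 0.2, 0.1]
width: 0.0075
finger_force: 25.6
```

Emit:
play_rows --steps '[{"dp":[0,0,-2],"rot":[0,0,0],"hand":0},{"dp":[0,0,-3],"rot":[0,0,0],"hand":0},{"dp":[0,0,-3],"rot":[0,0,0],"hand":0},{"dp":[0,0,-2],"rot":[0,0,0],"hand":0},{"dp":[0,0,-1],"rot":[0,0,0],"hand":0}]'

```text
t: 14.58
position: [0.493, -0.024, 0.042]
orientation: [0.0, 1.0, -0.0, -0.001]
ft_force: [-0.5, -0.2, -0.2]
width: 0.0073
finger_force: 25.6
```

Run:
```python
from h import *
snap("scene","s2.png",(230,130,410,265),4)
print(monitor.state()['position'])
```

```text
[ 0.49277594 -0.02392795  0.04140909]
```

View pics/s2.png

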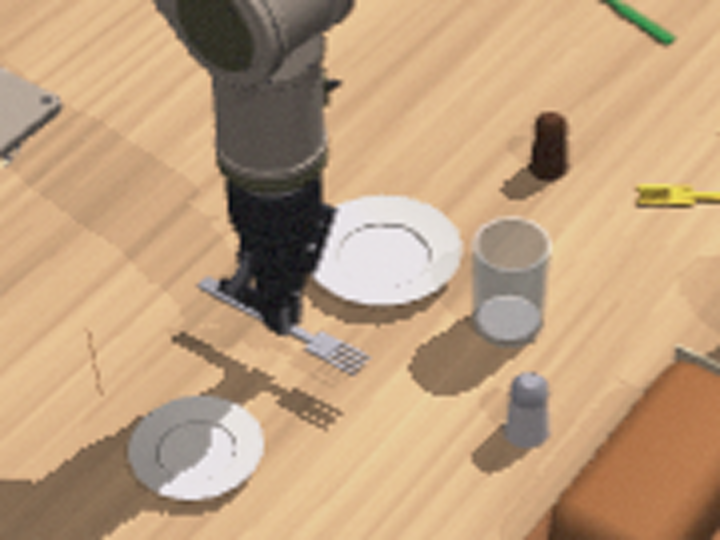

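The fork is held level above its place, tines at (345,355) pointing away. Lower and release.

Emit:
play_rows --steps '[{"dp":[0,0,-1.5],"rot":[0,0,0],"hand":0},{"dp":[0,0,-1.5],"rot":[0,0,0],"hand":0},{"dp":[0,0,-0.5],"rot":[0,0,0],"hand":0},{"dp":[0,0,-0.2],"rot":[0,0,0],"hand":0},{"dp":[0,0,0],"rot":[0,0,0],"hand":0}]'

```text
t: 15.25
position: [0.4941, -0.0236, 0.006]
orientation: [-0.0, 1.0, 0.0, 0.0]
ft_force: [0.5, 0.2, -1.0]
width: 0.0079
finger_force: 25.6
```

Emit:
play_rows --steps '[{"dp":[0,0,-0.1],"rot":[0,0,0],"hand":0},{"dp":[0,0,0],"rot":[0,0,0],"hand":0},{"dp":[0,0,0],"rot":[0,0,0],"hand":0.15},{"dp":[0,0,0],"rot":[0,0,0],"hand":0.3},{"dp":[0,0,0],"rot":[0,0,0],"hand":0.4}]'

```text
t: 15.88
position: [0.494, -0.0235, 0.0049]
orientation: [-0.0, 1.0, 0.0, 0.0]
ft_force: [0.2, -0.2, -0.4]
width: 0.0337
finger_force: 0.0
```

Emit:
play_rows --steps '[{"dp":[0,0,0],"rot":[0,0,0],"hand":0.4},{"dp":[0,0,1],"rot":[0,0,0],"hand":0.4},{"dp":[0,0,3],"rot":[0,0,0],"hand":0.4},{"dp":[0,0,5],"rot":[0,0,0],"hand":1},{"dp":[0,0,5],"rot":[0,0,0],"hand":1}]'

```text
t: 16.5
position: [0.4937, -0.0238, 0.147]
orientation: [0.0, 1.0, -0.0, 0.0]
ft_force: [1.1, 0.2, -0.9]
width: 0.0694
finger_force: 0.0
```

Emit:
play_rows --steps '[{"dp":[-2,-6,0],"rot":[0,0,0],"hand":1},{"dp":[-2,-6,0],"rot":[0,0,0],"hand":1},{"dp":[-2,-6,0],"rot":[0,0,0],"hand":1},{"dp":[-2,-6,0],"rot":[0,0,0],"hand":1},{"dp":[-2.2,-6,0],"rot":[0,0,0],"hand":1}]'

```text
t: 17.12
position: [0.3927, -0.3212, 0.1458]
orientation: [-0.0, 1.0, -0.0, 0.001]
ft_force: [1.5, -0.9, 0.0]
width: 0.0855
finger_force: 0.0
```

Emit:
play_rows --steps '[{"dp":[0,0,0],"rot":[0,0,0],"hand":1},{"dp":[0,0,0],"rot":[0,0,0],"hand":1},{"dp":[0,0,0],"rot":[0,0,0],"hand":1},{"dp":[0,0,0],"rot":[0,0,0],"hand":1},{"dp":[0,0,0],"rot":[0,0,0],"hand":1}]'

```text
t: 17.75
position: [0.3937, -0.3188, 0.1449]
orientation: [-0.001, 1.0, 0.0, 0.0]
ft_force: [-0.1, -0.1, 0.5]
width: 0.0857
finger_force: 0.0
```

Run:
```python
from h import *
snap("top","t3.png",(320,160,500,295),4)
```

```text
(no output)
```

View pics/t3.png

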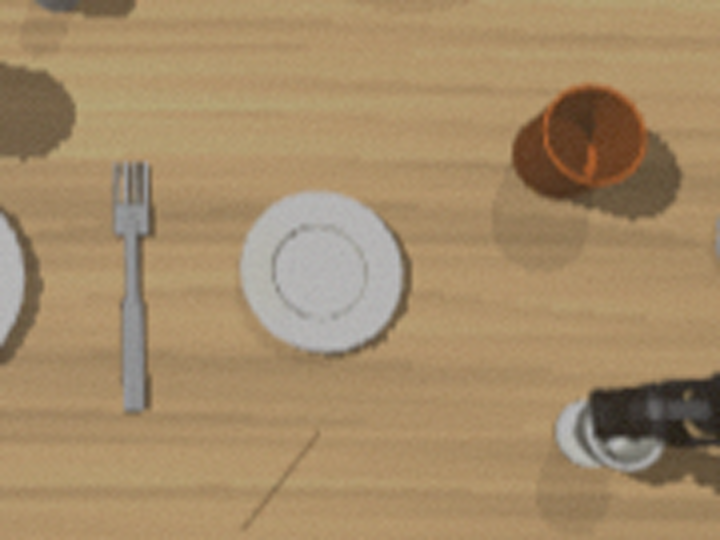

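The fork lies straight mid-gap: tines (132,163), tail (134,411), plate edge 25, saucer edge 240. Now the egg cup.

Emit:
play_rows --steps '[{"dp":[-0.3,-0.5,0],"rot":[0,0,0],"hand":1},{"dp":[0,0,-3.5],"rot":[0,0,0],"hand":1},{"dp":[0,0,-3.5],"rot":[0,0,0],"hand":1},{"dp":[0,0,-3.2],"rot":[0,0,0],"hand":1},{"dp":[0,0,-2],"rot":[0,0,0],"hand":1}]'

```text
t: 18.42
position: [0.3895, -0.3244, 0.0213]
orientation: [0.0, 1.0, 0.0, -0.001]
ft_force: [-0.2, -0.4, 0.6]
width: 0.0856
finger_force: 0.0
```

Emit:
play_rows --newtons 20 --steps '[{"dp":[0,0,0],"rot":[0,0,0],"hand":0.65},{"dp":[0,0,0],"rot":[0,0,0],"hand":0.6},{"dp":[0,0,0],"rot":[0,0,0],"hand":0.55},{"dp":[0,0,0],"rot":[0,0,0],"hand":0.45},{"dp":[0,0,0],"rot":[0,0,0],"hand":0.3}]'

```text
t: 19.05
position: [0.391, -0.3249, 0.0239]
orientation: [-0.0, 1.0, -0.0, 0.001]
ft_force: [-0.4, -0.8, 7.0]
width: 0.048
finger_force: 20.6
```

Emit:
play_rows --steps '[{"dp":[0,0,0],"rot":[0,0,0],"hand":0.3},{"dp":[0,0,0],"rot":[0,0,0],"hand":0.3},{"dp":[0,0,0],"rot":[0,0,0],"hand":0.3},{"dp":[0,0,0],"rot":[0,0,0],"hand":0.3},{"dp":[0,0,0],"rot":[0,0,0],"hand":0.3}]'

```text
t: 19.68
position: [0.391, -0.3249, 0.0239]
orientation: [-0.0, 1.0, -0.0, 0.001]
ft_force: [-0.9, 0.1, 7.1]
width: 0.0478
finger_force: 20.6
```

Emit:
play_rows --steps '[{"dp":[0,0,0.5],"rot":[0,0,0],"hand":0.3},{"dp":[0,0,1],"rot":[0,0,0],"hand":0.3},{"dp":[0,0,1.5],"rot":[0,0,0],"hand":0.3},{"dp":[0,0,1.5],"rot":[0,0,0],"hand":0.3},{"dp":[0,0,0.5],"rot":[0,0,0],"hand":0.3}]'

```text
t: 20.3
position: [0.391, -0.3247, 0.0743]
orientation: [-0.0, 1.0, -0.0, 0.001]
ft_force: [0.1, -0.2, 0.1]
width: 0.0481
finger_force: 20.8
```

Emit:
play_rows --steps '[{"dp":[1,1.6,0],"rot":[0,0,0],"hand":0.3},{"dp":[1.5,2.4,0],"rot":[0,0,0],"hand":0.3},{"dp":[1.5,2.4,0],"rot":[0,0,0],"hand":0.3},{"dp":[1.5,2.4,0],"rot":[0,0,0],"hand":0.3},{"dp":[1.5,2.4,0],"rot":[0,0,0],"hand":0.3}]'

```text
t: 20.92
position: [0.4607, -0.2115, 0.0729]
orientation: [-0.0, 1.0, 0.0, -0.0]
ft_force: [-0.6, 0.3, -0.9]
width: 0.0477
finger_force: 20.8
```

Emit:
play_rows --steps '[{"dp":[1.5,2.4,0],"rot":[0,0,0],"hand":0.3},{"dp":[1.3,2.3,0],"rot":[0,0,0],"hand":0.3},{"dp":[0.8,1.5,0],"rot":[0,0,0],"hand":0.3},{"dp":[0,0,0],"rot":[0,0,0],"hand":0.3},{"dp":[0,0,0],"rot":[0,0,0],"hand":0.3}]'

```text
t: 21.55
position: [0.4958, -0.1515, 0.0728]
orientation: [0.001, 1.0, -0.0, -0.0]
ft_force: [-0.1, -0.1, -0.7]
width: 0.0478
finger_force: 20.8
```

Run:
```python
from h import *
snap("scene","s3.png",(220,140,400,275),4)
print(monitor.state()['position'],monitor.state()['ft_force'])
```

```text
[ 0.49578631 -0.15159743  0.07286285] [ 0.30037656 -0.66320163 -0.73642912]
```

View pics/s3.png

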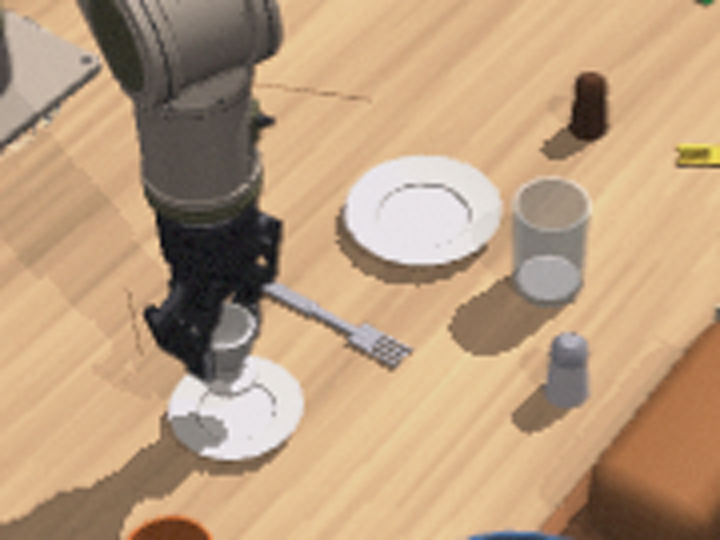

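The egg cup hangs upright at (235,345) over the saucer (235,405). I lower it to about z 0.029.

Emit:
play_rows --steps '[{"dp":[0.15,0.1,-1.5],"rot":[0,0,0],"hand":0.3},{"dp":[0,0,-1.5],"rot":[0,0,0],"hand":0.3},{"dp":[0,0,-0.8],"rot":[0,0,0],"hand":0.3},{"dp":[0,0,-0.3],"rot":[0,0,0],"hand":0.3},{"dp":[0,0,-0.2],"rot":[0,0,0],"hand":0.3}]'

```text
t: 22.22
position: [0.4979, -0.1495, 0.0298]
orientation: [-0.0, 1.0, 0.0, 0.0]
ft_force: [0.1, 0.2, -0.3]
width: 0.0482
finger_force: 20.8
```

Emit:
play_rows --steps '[{"dp":[0,0,-0.1],"rot":[0,0,0],"hand":0.3},{"dp":[0,0,0],"rot":[0,0,0],"hand":0.3},{"dp":[0,0,0],"rot":[0,0,0],"hand":0.3},{"dp":[0,0,0],"rot":[0,0,0],"hand":0.3},{"dp":[0,0,0],"rot":[0,0,0],"hand":0.3}]'

```text
t: 22.85
position: [0.4981, -0.1494, 0.029]
orientation: [-0.0, 1.0, 0.0, 0.0]
ft_force: [-0.5, -0.5, 1.7]
width: 0.0482
finger_force: 20.8
```

Emit:
play_rows --steps '[{"dp":[0,0,0],"rot":[0,0,0],"hand":0.7},{"dp":[0,0,0],"rot":[0,0,0],"hand":0.9},{"dp":[0,0,0],"rot":[0,0,0],"hand":0.9},{"dp":[0,0,0],"rot":[0,0,0],"hand":0.9},{"dp":[0,0,0.5],"rot":[0,0,0],"hand":0.9}]'

```text
t: 23.48
position: [0.4976, -0.1493, 0.0337]
orientation: [-0.0, 1.0, 0.0, -0.0]
ft_force: [-0.4, 0.4, -1.2]
width: 0.0769
finger_force: 0.0
```

Emit:
play_rows --steps '[{"dp":[0,0,1.5],"rot":[0,0,0],"hand":0.9},{"dp":[0,0,3],"rot":[0,0,0],"hand":1},{"dp":[0,0,4],"rot":[0,0,0],"hand":1},{"dp":[0,0,4],"rot":[0,0,0],"hand":1},{"dp":[0,0,1],"rot":[0,0,0],"hand":1}]'

```text
t: 24.1
position: [0.4992, -0.1499, 0.1724]
orientation: [0.0, 1.0, 0.0, 0.003]
ft_force: [0.2, 0.3, -0.2]
width: 0.0854
finger_force: 0.0
```

Emit:
play_rows --steps '[{"dp":[0.8,-1.7,0],"rot":[0,0,-0.157],"hand":1},{"dp":[0.8,-1.7,0],"rot":[0,0,-0.157],"hand":1},{"dp":[0.8,-1.7,0],"rot":[0,0,-0.157],"hand":1},{"dp":[0.8,-1.7,0],"rot":[0,0,-0.157],"hand":1},{"dp":[0.8,-1.7,0],"rot":[0,0,-0.157],"hand":1}]'

```text
t: 24.72
position: [0.5378, -0.2348, 0.1688]
orientation: [0.385, 0.923, 0.0, -0.0]
ft_force: [-0.1, -0.8, 0.7]
width: 0.0855
finger_force: 0.0
```

Emit:
play_rows --steps '[{"dp":[0.8,-1.7,0],"rot":[0,0,-0.157],"hand":1},{"dp":[0.8,-1.7,0],"rot":[0,0,-0.157],"hand":1},{"dp":[0.8,-1.7,0],"rot":[0,0,-0.157],"hand":1},{"dp":[0.8,-1.7,0],"rot":[0,0,-0.157],"hand":1},{"dp":[0.8,-1.7,0],"rot":[0,0,-0.157],"hand":1}]'

```text
t: 25.35
position: [0.5779, -0.3197, 0.1688]
orientation: [0.709, 0.706, -0.0, -0.0]
ft_force: [-0.8, -0.2, -1.3]
width: 0.0855
finger_force: 0.0
```

Emit:
play_rows --steps '[{"dp":[0,0,0],"rot":[0,0,0],"hand":1},{"dp":[0,0,0],"rot":[0,0,0],"hand":1},{"dp":[0,0,0],"rot":[0,0,0],"hand":1},{"dp":[0,0,0],"rot":[0,0,0],"hand":1},{"dp":[0,0,0],"rot":[0,0,0],"hand":1}]'

```text
t: 25.98
position: [0.5779, -0.3191, 0.169]
orientation: [0.706, 0.708, 0.0, 0.0]
ft_force: [-0.2, -0.2, 0.3]
width: 0.0855
finger_force: 0.0
```

Emit:
play_rows --steps '[{"dp":[0,0,-4],"rot":[0,0,0],"hand":1},{"dp":[0,0,-4],"rot":[0,0,0],"hand":1},{"dp":[0,0,-3],"rot":[0,0,0],"hand":1},{"dp":[0,0,-2.5],"rot":[0,0,0],"hand":1},{"dp":[0,0,-1.2],"rot":[0,0,0],"hand":1}]'

```text
t: 26.6
position: [0.5773, -0.3189, 0.0205]
orientation: [0.707, 0.708, -0.0, -0.001]
ft_force: [0.1, -0.0, 0.6]
width: 0.0854
finger_force: 0.0
```

Emit:
play_rows --newtons 20 --steps '[{"dp":[0,0,0],"rot":[0,0,0],"hand":0.9},{"dp":[0,0,0],"rot":[0,0,0],"hand":0.8},{"dp":[0,0,0],"rot":[0,0,0],"hand":0.7},{"dp":[0,0,0],"rot":[0,0,0],"hand":0.6},{"dp":[0,0,0],"rot":[0,0,0],"hand":0.5}]'

```text
t: 27.22
position: [0.5786, -0.3198, 0.0231]
orientation: [0.707, 0.707, 0.0, 0.001]
ft_force: [-0.1, 1.2, 7.1]
width: 0.0676
finger_force: 21.9
```

Emit:
play_rows --steps '[{"dp":[0,0,0],"rot":[0,0,0],"hand":0.5},{"dp":[0,0,0],"rot":[0,0,0],"hand":0.5},{"dp":[0,0,0],"rot":[0,0,0],"hand":0.5},{"dp":[0,0,0],"rot":[0,0,0],"hand":0.5},{"dp":[0,0,0],"rot":[0,0,0],"hand":0.5}]'

```text
t: 27.85
position: [0.5786, -0.3198, 0.0231]
orientation: [0.707, 0.708, 0.0, 0.001]
ft_force: [-1.4, 0.7, 6.7]
width: 0.0674
finger_force: 21.9
```

Emit:
play_rows --steps '[{"dp":[0,0,1],"rot":[0,0,0],"hand":0.5},{"dp":[0,0,3],"rot":[0,0,0],"hand":0.5},{"dp":[0,0,4],"rot":[0,0,0],"hand":0.5},{"dp":[0,0,4],"rot":[0,0,0],"hand":0.5},{"dp":[0,0,3],"rot":[0,0,0],"hand":0.5}]'

```text
t: 28.48
position: [0.578, -0.3196, 0.1743]
orientation: [0.707, 0.707, 0.0, 0.001]
ft_force: [1.2, 0.5, -0.5]
width: 0.0676
finger_force: 22.9
```

Emit:
play_rows --steps '[{"dp":[0.2,2,1.5],"rot":[0,0,0],"hand":0.5},{"dp":[0.3,3.5,0.5],"rot":[0,0,0],"hand":0.5},{"dp":[0.4,4.5,0],"rot":[0,0,0],"hand":0.5},{"dp":[0.4,4.5,0],"rot":[0,0,0],"hand":0.5},{"dp":[0.4,4.5,0],"rot":[0,0,0],"hand":0.5}]'

```text
t: 29.1
position: [0.5947, -0.1279, 0.1924]
orientation: [0.707, 0.707, 0.0, 0.0]
ft_force: [0.2, 0.6, -1.7]
width: 0.0673
finger_force: 22.9
```

Emit:
play_rows --steps '[{"dp":[0.4,4.5,0],"rot":[0,0,0],"hand":0.5},{"dp":[0.4,4.5,0],"rot":[0,0,0],"hand":0.5},{"dp":[0.4,4.5,0],"rot":[0,0,0],"hand":0.5},{"dp":[0.4,4.5,0],"rot":[0,0,0],"hand":0.5},{"dp":[0.4,4.5,0],"rot":[0,0,0],"hand":0.5}]'

```text
t: 29.72
position: [0.6148, 0.097, 0.1924]
orientation: [0.707, 0.707, 0.0, 0.0]
ft_force: [0.7, -0.4, -0.8]
width: 0.0676
finger_force: 22.9
```

Emit:
play_rows --steps '[{"dp":[0.4,4.5,0],"rot":[0,0,0],"hand":0.5},{"dp":[0.3,4,0],"rot":[0,0,0],"hand":0.5},{"dp":[0,3,0],"rot":[0,0,0],"hand":0.5},{"dp":[0,0.6,0],"rot":[0,0,0],"hand":0.5},{"dp":[0,0,0],"rot":[0,0,0],"hand":0.5}]'

```text
t: 30.35
position: [0.6219, 0.2159, 0.192]
orientation: [0.707, 0.707, -0.0, 0.0]
ft_force: [-0.2, -0.3, -1.1]
width: 0.0674
finger_force: 22.9
```

Run:
```python
from h import *
snap("scene","s4.png",(230,100,450,265),3.6)
print(monitor.state()['position'],monitor.state()['ft_force'])
```

```text
[0.62206051 0.21499812 0.19214578] [-0.31321991  0.09677306 -0.6880346 ]
```

View pics/s4.png

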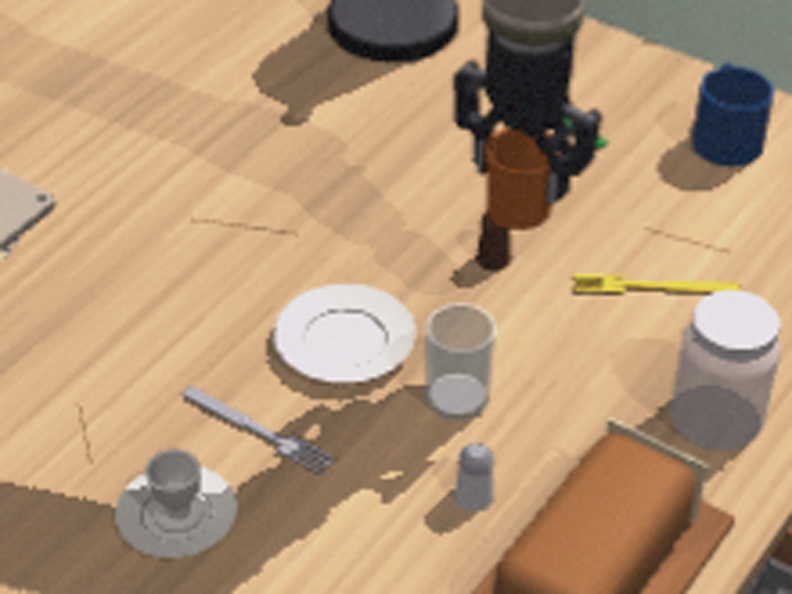

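The egg cup stands on the saucer (175,490), tumbler (458,360) upright, and the orange cup is held level at (520,180). Lower 16.8 cm in all.

Emit:
play_rows --steps '[{"dp":[0.1,0.1,-2],"rot":[0,0,0],"hand":0.5},{"dp":[0,0,-4],"rot":[0,0,0],"hand":0.5},{"dp":[0,0,-4],"rot":[0,0,0],"hand":0.5},{"dp":[0,0,-3.5],"rot":[0,0,0],"hand":0.5},{"dp":[0,0,-2],"rot":[0,0,0],"hand":0.5}]'

```text
t: 31.02
position: [0.6217, 0.2162, 0.034]
orientation: [0.707, 0.707, -0.001, -0.0]
ft_force: [0.2, 0.6, -1.3]
width: 0.0672
finger_force: 22.9
```

Emit:
play_rows --steps '[{"dp":[0,0,-0.6],"rot":[0,0,0],"hand":0.5},{"dp":[0,0,-0.4],"rot":[0,0,0],"hand":0.5},{"dp":[0,0,-0.2],"rot":[0,0,0],"hand":0.5},{"dp":[0,0,0],"rot":[0,0,0],"hand":0.5},{"dp":[0,0,0],"rot":[0,0,0],"hand":0.5}]'

```text
t: 31.65
position: [0.6231, 0.2178, 0.0254]
orientation: [0.707, 0.708, 0.0, 0.0]
ft_force: [0.4, -0.0, -1.3]
width: 0.0674
finger_force: 22.9
```

Emit:
play_rows --steps '[{"dp":[0,-0.1,-0.15],"rot":[0,0,0],"hand":0.5},{"dp":[0,0,-0.1],"rot":[0,0,0],"hand":0.5},{"dp":[0,0,-0.05],"rot":[0,0,0],"hand":0.5},{"dp":[0,0,0],"rot":[0,0,0],"hand":0.5},{"dp":[0,0,0],"rot":[0,0,0],"hand":0.5}]'

```text
t: 32.28
position: [0.6232, 0.2165, 0.023]
orientation: [0.707, 0.707, 0.0, -0.0]
ft_force: [-4.1, -0.6, 10.8]
width: 0.0676
finger_force: 22.8
```

Emit:
play_rows --steps '[{"dp":[0,0,0],"rot":[0,0,0],"hand":0.85},{"dp":[0,0,0],"rot":[0,0,0],"hand":1},{"dp":[0,0,0],"rot":[0,0,0],"hand":1},{"dp":[0,0,0],"rot":[0,0,0],"hand":1},{"dp":[0,0,0.5],"rot":[0,0,0],"hand":1}]'

```text
t: 32.9
position: [0.6226, 0.2165, 0.0266]
orientation: [0.707, 0.707, -0.0, -0.0]
ft_force: [-0.2, -0.2, 0.6]
width: 0.0856
finger_force: 0.0
```

Emit:
play_rows --steps '[{"dp":[0,0,1.5],"rot":[0,0,0],"hand":1},{"dp":[0,0,4],"rot":[0,0,0],"hand":1},{"dp":[0,0,4],"rot":[0,0,0],"hand":1},{"dp":[0,0,4],"rot":[0,0,0],"hand":1},{"dp":[0,0,4],"rot":[0,0,0],"hand":1}]'

```text
t: 33.52
position: [0.6229, 0.2164, 0.2045]
orientation: [0.707, 0.707, 0.001, 0.0]
ft_force: [0.4, -0.6, -0.7]
width: 0.0851
finger_force: 0.0
```

Emit:
play_rows --steps '[{"dp":[-3,5,0],"rot":[0,0,0],"hand":1},{"dp":[-3,5,0],"rot":[0,0,0],"hand":1},{"dp":[-3,5,0],"rot":[0,0,0],"hand":1},{"dp":[-3,5,0],"rot":[0,0,0],"hand":1},{"dp":[0,0,0],"rot":[0,0,0],"hand":1}]'

```text
t: 34.15
position: [0.4989, 0.4224, 0.2024]
orientation: [0.704, 0.711, 0.0, -0.001]
ft_force: [0.1, 0.5, -0.4]
width: 0.0854
finger_force: 0.0
```

Run:
```python
from h import *
snap("top","t4.png",(240,130,440,280),4)
```

```text
(no output)
```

View pics/t4.png

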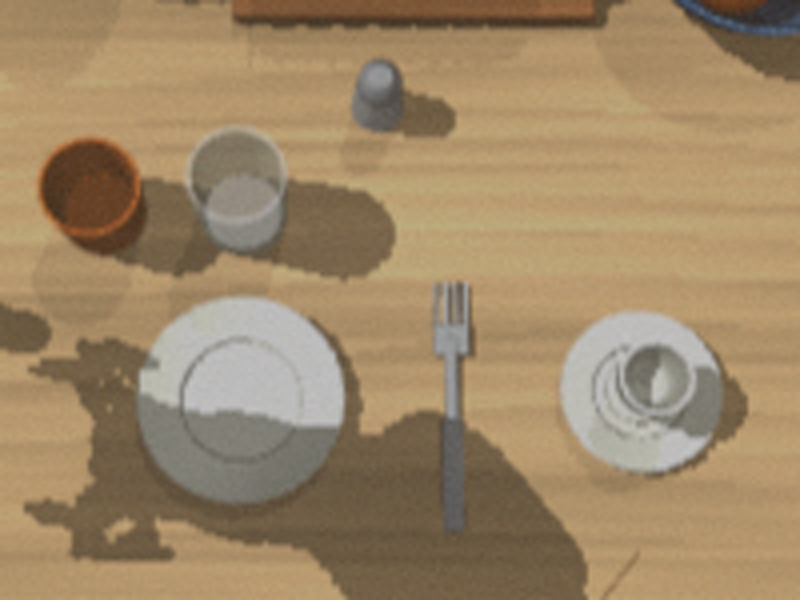

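In t4: cup rim (91,188), tumbler rim (237,176), egg cup rim (656,380), fork tines (452,283), tail (454,531). I check these.

Run:
```python
from h import *
np.set_printoptions(suppress=True,precision=4)
p=[(91,188),(237,176),(656,380),(452,283),(454,531),(641,392),(241,399)]
q=ray("top",[(240+u/4-.4,130+v/4-.4) for u,v in p],[.07,.095,.067,.004,.004,.013,.016])
for n,x in zip(("cup","tumbler","egg","tip","tail","saucer","plate"),q):print(n,x-q[6], x-q[5])
```

```text
cup [0.1304 0.0969 0.054 ] [0.1243 0.3655 0.057 ]
tumbler [0.1315 0.0004 0.079 ] [0.1253 0.269  0.082 ]
egg [ 0.0059 -0.2665  0.051 ] [-0.0002  0.0021  0.054 ]
tip [ 0.0828 -0.1435 -0.012 ] [ 0.0766  0.1251 -0.009 ]
tail [-0.086  -0.1421 -0.012 ] [-0.0921  0.1265 -0.009 ]
saucer [ 0.0061 -0.2686 -0.003 ] [0. 0. 0.]
plate [0. 0. 0.] [-0.0061  0.2686  0.003 ]
```

All within tolerance; handing in.

```bash
python3 -c "
from h import *
print(robot.sign_off())"
```

```text
the job is handed in; nothing more can be done
None
```

The place is laid and handed in at about 34 s; by my last top-camera measurement everything is within tolerance and nothing was knocked over, though the sign-off returned no verdict.

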